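Clip a spindle into the dial fixture and index it under the camera

ROBOT

A 6-joint arm with a two-finger parallel gripper is mounted at the origin on the work surface. World frame = base frame: x ahead of the robot, y to its left, z up, the work surface at z = 0. Lengths are in mm, angles in rad, forces in N, time in s.
With the tool pointing down it reaches from about 350 to 775 mm from the base axis. Payload 7.3 kg.
Tool frame: the origin (TCP) lies midway between the tips of the shut fingers; the grasp point (between the pads) lies 19 mm behind it; z points along the fingers, y is the line along which they close (so a half turn about z gives the same grasp; the last joint's range is limited). The gripper opens to 92 mm and grips with 3 to 60 N. Pads are 19 mm wide; open, the fingers measure 130 mm over their backs; the gripper's body (75 mm by 190 mm) begins 47 mm behind the grasp point.
Start: joints at [1.033, 0.342, 1.524, -0, 1.275, -0.146], TCP at [200.46, 485.243, 226.741] pointing down, gripper open.
Joint ranges: [-2.53, 2.53], [-0.77, 2.02], [0.04, 2.7], [-1, 4.14], [0.28, 2.66], [-3.11, 3.11]. Speed limits (rad/s): [2.57, 2.57, 3.14, 3.14, 3.14, 3.14].

INTERFACE

Orientations are given as [roll, pitch, yaw] about the fixed x, y, z axes, in that order (R = Rz(yaw) Ry(pitch) Rx(roll)).
In Python, from plant import bot gives the robot as it stands.
- The arm moves only by the tool servo_tool, never from a script. Its argument "deltas" is a list of rows, each a list of 2 entries, a list of its own where there are three numbers: the shift along the tool's x, y, z in m, then the turn, a rotation vector about the tool's x, y, z in degrees. A call has 1 to 20 rows; each row shifts and turns the commanded pose from where the row before left it, along the tool's axes as they then stand; what a row does not reach is not made up. A row lasts 1/8 s, in which the tool goes at most 62.5 mm and 10.7 degrees, less where a joint would pass 70% of its speed; a pose out of reach is approached as far as the arm can. A call with a gripper value outside its range is refused whole. "fingers" is the opening, from 0 (shut) to 1 (fully open), set as the call begins (left out, the last holds). The fingers move at their own pace and stop on an object; the grip force is fixed at half the most. Time passes only in rows, so rows that do not move let the fingers close. It gives the time, the measured TCP pose, the force, the opening and the grip force at its end, in the units of the state.
- bot.get_obs(): the state, without advancing time (a new reading comes with each control period).
- bot.capture(name): name is "scene" or "top"; returns the picture (384x512x3 uint8, red, green, blue); there is no depth.
- bot.camera_model(name): a dict with "mtx" (3x3 intrinsics, pixels), "dist" ([k1, k2, p1, p2, k3] as OpenCV has them; the pictures are not rectified), "xyz" and "rotation" of the camera in the world. Camera axes: x right, y down, z forward; pixel columns grow to the right and rows downward; lengths in mm; the calibration is good to about 2 mm. A picture is of the moment at which its call begins. camera_model takes no time and is no camera call.
- bot.close_job(): hands the job in; it is judged then, once.
The state is a dict: "time": time; "joint_positions": joint angles; "dq": joint speeds; "tau": joint torques, N m; "tool_pos": TCP position; "tcp_rot": TCP orientation; "contact_force": force on the tool from outside, world axes, zero at the start; "moment": the same for the moment, N m; "grip_width": finger opening in mm; "finger_force": force on a finger pad.
Only numpy, scipy, OpenCV 4.12 (cv2) and the standard library are available. Lean on these libraries where they do the work, as an engineer would, in place of code of your own. Each camera call takes 0.05 s, during which the arm holds its last target. There are 200 camera calls.

TASK

Press the square-waisted steel spindle fully home into the empty clip at the front of the sloping dial, so that both sprung jaws snap over it. Then turn the dial on one stop until it clicks with the spindle under the inspection camera, touching neither the camera nor its column and leaving the rest of the bench undisturbed.

Things in the scene. Friction and masses are not known exactly. Their poses are not given: they have to be found in the camera images.
- spindle: Loose steel spindle, 110 mm long, about 0.17 kg, lying flat on the red mat: a 16 x 16 square waist 50 long in the middle, a plain round journal 14 diameter, 30 long, at either end; the ends are alike. Origin at its centre, on its axis (10 mm above the bench as it lies); x along it, y and z square to the waist's flats.
- fixture: Fixed cast stand, 270 x 260 mm foot, of an aluminium dial 290 across, 12 thick, that slopes 28 degrees down to the front (the stand's -x side). The dial has three equal empty clips at 120 degrees, 88 from its axis, and three handles midway between. Origin at the centre of the underside.
- dial_axis (a point): Centre of the dial's top face, 120 mm above the bench; z is the dial's axis, pointing up and out, leaning 28 degrees from vertical towards the stand's -x; the point turns with the dial.
- dial (a joint): Turn of the dial, rad: 0 with the named clip exactly at the front, growing anticlockwise from above (front towards the robot's right); starts within 0.25 of 0. A sprung roller clicks into a rim notch every 2.094: it pulls in from about 0.05 either side; leaving takes about 10 N at a handle. Between stops the dial stays put (friction about 1 N). At 2.094 the named clip is under the camera.
- clip (a point): Clip nearest the robot: two forks 12 mm thick, 60 clear between them, gap 15.6 wide, opening squarely out of the dial, tops 58 above it. The journals go in the forks, the waist between. The point is the seated spindle's centre, 32 above the dial; x along the seated spindle, away from the dial axis; z squarely out of the dial. Pressing in takes 8 to 15 N in all; home, it stops on the saddles.
- jaw_a0 (a joint): Black sprung jaw on the clip's fork nearer the dial axis, rad: 0 shut, up to 0.5 pushed outwards (to the clip's +y). Its nose overhangs the fork; the journal pushes it aside (about 0.15) on the way down, then it snaps back over the journal, to near 0.
- jaw_a1 (a joint): The same jaw on the clip's other fork, nearer the rim.
- handle (a point): Black round handle square on the dial, at the left front (robot's view), 118 mm from the axis, 60 degrees from the named clip: 18 diameter, grip part 20 to 54 above the dial, top at 58. The point is on its axis, 37 above the dial; z along it. At the next stop it is at the right front. A like one starts at the right front, another at the back.
- under_camera (a point): Fixed point where the named clip's point must come: on the camera's axis, 32 above the dial, at the back right station.
- camera: Camera with ring light, 64 across, square to the dial over the back right station; its lower face is 140 above the dial, its top 260. Origin on the dial face below it. Do not touch.
- column: Steel column 25 diameter, 352 high, and camera arm on the stand's back right corner (origin as the stand's; column at x 117, y -105). Do not touch.
- scriber: White and black pen-like scriber, 130 long, 14 thick, on the mat: leave. Origin under its middle.
- dowel: Plain round steel dowel pin, 14 diameter, 70 long, on the mat: leave. Origin under its middle.
- plug_gauge: Hexagonal aluminium plug gauge, 114 long, 15 thick, on the mat: leave. Origin under its middle.
- flange_a: Rounded-triangle steel flange, 110 across, 10 thick, lower of a pair: leave. Origin at the centre of its underside.
- flange_b: The like flange lying on it: leave. Origin at the centre of its underside.
- flange_c: A third such flange on the bare bench to the right: leave. Origin at the centre of its underside.
- caliper: Steel and black caliper, 210 long, on the bench to the right: leave. Origin under its slider.
There are look-alikes about, which are no part of the job. What is shaped like the spindle but brown or pink is not meant.

How it is judged:
By the outcome, as a careful person would: the job done as asked, in the order asked, and still so for the second after the job is handed in, with the robot touching nothing.
It also fails if it takes over 58 s, if anything falls off the work surface, if the arm or the gripper's body presses on something with over 40 N, if the wrist force passes 120 N, or if a joint passes its speed limit or range.

## Working session

There is one attempt and no reset: what is moved stays moved. The work goes in short steps, Python scripts to look and compute and a tool call to move; the robot and the scene stay as the last step left them, time stands still between calls to the robot, and variables do not carry over. Pictures are saved under pics/ and viewed, at most 10 in all, crops included, and the job is handed in when it is done.

Besides the shell and the picture viewer there is one more tool, called as name(argument=value, ...) on one line, values as JSON. servo_tool: Moves the arm, as the interface text tells. Its arguments: {"type":"object","properties":{"deltas":{"type":"array"},"fingers":{"type":"number"}},"required":["deltas"]}

```bash
ls; mkdir -p pics; python3 - <<'E'
from plant import bot
import cv2,json
for n in("scene","top"):
    im=bot.capture(n); cv2.imwrite(f"pics/{n}0.png",cv2.resize(im[:,:,::-1],(800,600),interpolation=cv2.INTER_CUBIC)); cv2.imwrite(f"pics/{n}_raw.png",im[:,:,::-1])
    print(n,bot.camera_model(n))
print(bot.get_obs())
E
```

```text
pics
scene {'mtx': array([[375.02171547,   0.        , 256.04875373],
       [  0.        , 375.02171547, 184.64518761],
       [  0.        ,   0.        ,   1.        ]]), 'dist': array([0.02347932, 0.        , 0.        , 0.        , 0.        ]), 'xyz': array([1184.87429345,  692.84045676,  896.14693909]), 'rotation': array([-2.24134753,  0.00576092,  2.34321622])}
top {'mtx': array([[421.87710756,   0.        , 257.065075  ],
       [  0.        , 421.87710756, 184.23735248],
       [  0.        ,   0.        ,   1.        ]]), 'dist': array([0.00396271, 0.        , 0.        , 0.        , 0.        ]), 'xyz': array([ 337.61523205,   42.73009252, 1577.39566901]), 'rotation': array([-3.03560835, -0.00730382, -1.57721279])}
{'time': 0.1, 'joint_positions': array([ 1.03298489e+00,  3.42628986e-01,  1.52492936e+00, -2.73185697e-05,
        1.27539976e+00, -1.45988725e-01]), 'dq': array([-9.13481373e-04,  1.63200889e-05, -3.23794578e-03,  4.29513261e-04,
       -8.90412206e-04,  1.19856342e-04]), 'tau': array([ 1.34244878e-03, -4.32006776e+01, -2.44695371e+01,  7.18542212e-02,
        5.26081107e-02, -6.93957804e-05]), 'tool_pos': array([200.2746555 , 484.90043654, 226.12420354]), 'tcp_rot': array([-3.14023792e+00, -1.72787600e-04,  2.74977780e+00]), 'contact_force': array([-0.1699416 ,  0.43921985, -0.00240364]), 'moment': array([-0.02792691, -0.06156465, -0.01150498]), 'finger_force': 0.0, 'grip_width': 91.89717380079243}
```

View pics/scene0.png

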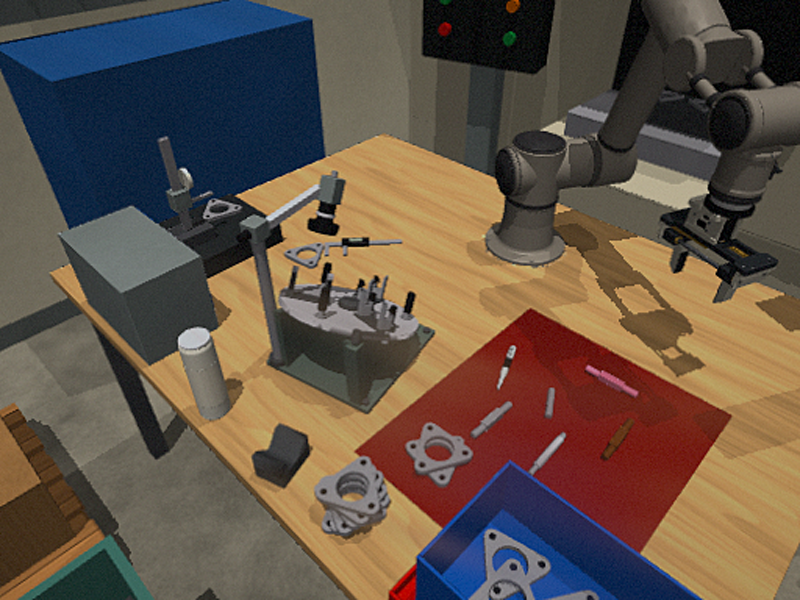

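View pics/top0.png

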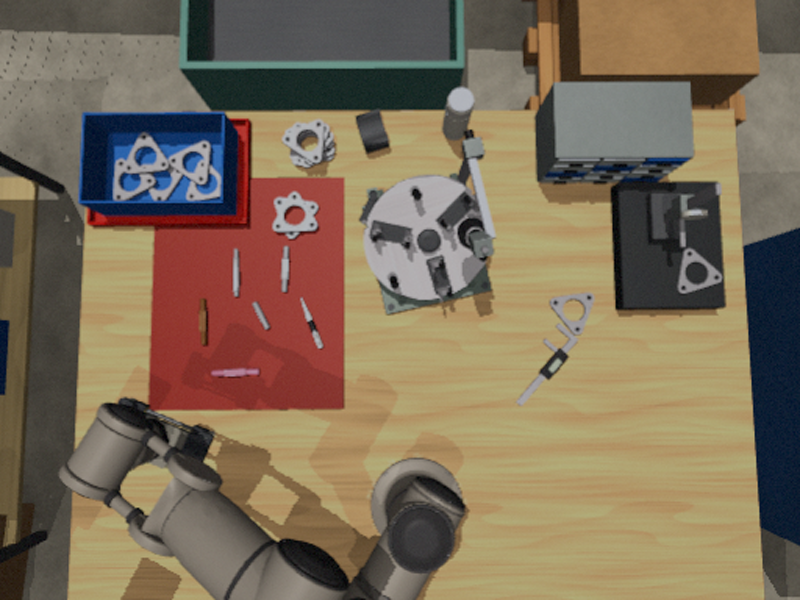

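The top view shows the spindle candidate at (285,268), a second one (the likely gauge) at (236,272), and the dial centred near (428,240). I'll enlarge both areas.

```bash
python3 - <<'E'
import cv2
t=cv2.imread("pics/top_raw.png"); s=cv2.imread("pics/scene_raw.png")
# top: dial region x 225-325,y 105-205 ; x8 -> spindle region x140-220,y150-210
a=cv2.resize(t[105:205,225:325],None,fx=6,fy=6,interpolation=cv2.INTER_CUBIC)
cv2.imwrite("pics/dial_top.png",a)
b=cv2.resize(t[150:195,140:220],None,fx=6,fy=6,interpolation=cv2.INTER_CUBIC)
c=cv2.resize(s[250:305,290:370],None,fx=6,fy=6,interpolation=cv2.INTER_CUBIC)
import numpy as np
cv2.imwrite("pics/spin.png",np.vstack([b,c]))
d=cv2.resize(s[155:265,165:285],None,fx=5.4,fy=5.4,interpolation=cv2.INTER_CUBIC)
cv2.imwrite("pics/dial_sc.png",d)
E
```

```text
(no output)
```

View pics/dial_top.png

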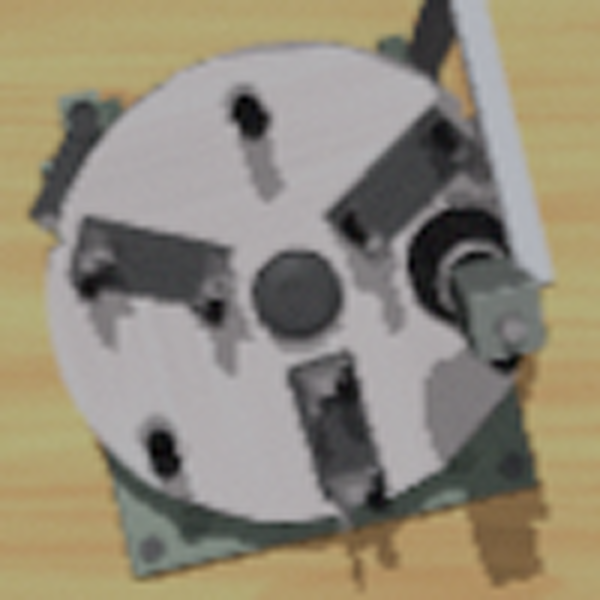

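View pics/spin.png

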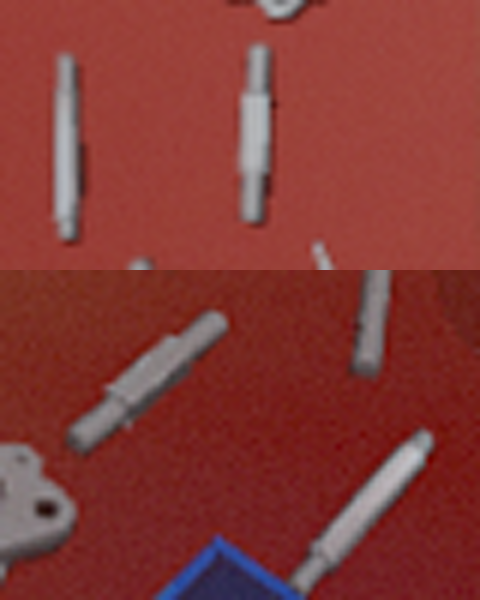

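View pics/dial_sc.png

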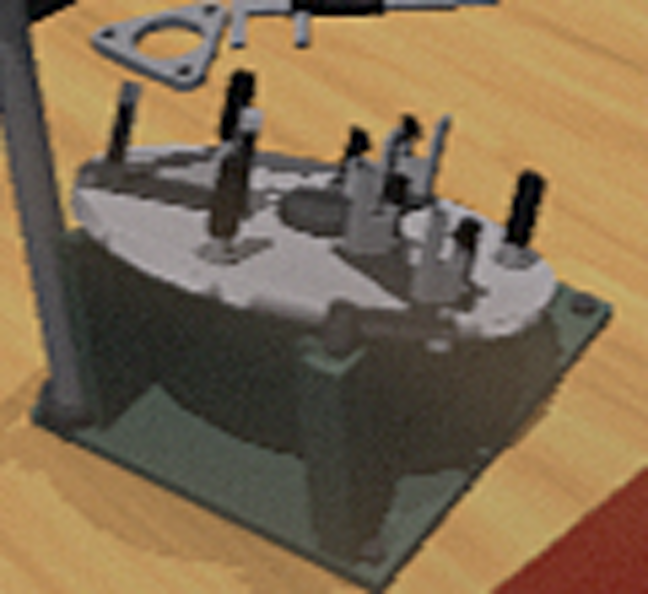

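The top crop shows the square-waisted spindle with ends at (260,45) and (253,222). The plain-bodied one to its left is the gauge. In the dial crop, the front clip is at about (340,430), the left-front handle top at (167,464), the back handle top at (258,123), and the foot's front corners at (138,578) and (535,487). In the scene crop, the left-front handle top is at (528,178) and the foot corners are at (380,590), (35,415) and (610,310).

Next I'll fit the poses and overlay the model.

```bash
cat > h.py <<'E'
import numpy as np, cv2
from scipy.spatial.transform import Rotation as Ro
from scipy.optimize import least_squares
from plant import bot
def proj(n,P):
    m=bot.camera_model(n); R=Ro.from_euler('xyz',m['rotation']).as_matrix()
    Rc=R.T; t=-Rc@m['xyz']
    return cv2.projectPoints(np.atleast_2d(np.asarray(P,float)),cv2.Rodrigues(Rc)[0],t,m['mtx'],m['dist'])[0][:,0]
def ray(n,uv,z):
    m=bot.camera_model(n); R=Ro.from_euler('xyz',m['rotation']).as_matrix()
    q=cv2.undistortPoints(np.array([[uv]],float),m['mtx'],m['dist'])[0,0]; d=R@[q[0],q[1],1]
    return m['xyz']+d*(z-m['xyz'][2])/d[2]
T28=np.radians(28)
def dialR(yaw): # columns: u (front, downslope), v (toward robot's right), n
    xs=np.array([np.cos(yaw),np.sin(yaw),0]); n=np.cos(T28)*np.array([0,0,1])-np.sin(T28)*xs
    u=-np.cos(T28)*xs-np.sin(T28)*np.array([0,0,1]); return np.c_[u,np.cross(n,u),n]
def dp(c,yaw,r,a,h): # point on dial: radius, angle from front (ccw from above), height
    return c+dialR(yaw)@[r*np.cos(a),r*np.sin(a),h]
E
cat > fit.py <<'E'
from h import *
up=lambda l,s,o:(np.array(l,float)+.5)/s-.5+np.array(o)
top=lambda l:up(l,6,(225,105)); sc=lambda l:up(l,5.4,(165,155))
# spindle
a=ray('top',up((260,47),6,(140,150)),11);b=ray('top',up((253,220),6,(140,150)),11)
c=ray('scene',up((215,52),6,(290,250)),11);d=ray('scene',up((82,170),6,(290,250)),11)
print('spindle top',(a+b)/2,a-b,'scene',(c+d)/2,c-d)
ft=top([(138,578),(535,487)]); fs=sc([(380,588),(36,415),(610,310)])
ht=top([(258,123),(167,464)]); hs=sc([(528,178)])
hub=top([(298,290)])
rim=top([(48,290),(290,42),(260,522)])
def model(p):
    x,y,yaw,t,off,th,hh=p; xs=np.array([np.cos(yaw),np.sin(yaw),0]); ys=np.array([-xs[1],xs[0],0]);o=np.array([x,y,0])
    F=lambda i,j:o+135*i*xs+130*j*ys+[0,0,t]
    C=o+off*xs+[0,0,120]
    return C,F
def res(p):
    C,F=model(p); yaw,th,hh=p[2],p[5],p[6]; q=np.pi
    ring=proj('top',[dp(C,yaw,145,k,0) for k in np.linspace(0,2*q,90)])
    r=[proj('top',[F(-1,1),F(-1,-1)])-ft, proj('scene',[F(1,1),F(1,-1),F(-1,1)])-fs,
       proj('top',[dp(C,yaw,118,th+q,58),dp(C,yaw,118,th-q/3,58)])-ht,
       proj('scene',[dp(C,yaw,118,th-q/3,58)])-hs, proj('top',[dp(C,yaw,0,0,hh)])-hub]
    e=[ring[:,0].min()-rim[0,0], ring[:,1].min()-rim[1,1], ring[:,1].max()-rim[2,1]]
    return np.r_[np.concatenate(r).ravel(),e,(p[3]-8)/8,p[4]/20,(hh-4)/4]
s=least_squares(res,[560,-20,.22,8,0,0,4],loss='soft_l1')
print(np.round(s.x,3),np.round(res(s.x),2))
C,F=model(s.x);np.save('dial.npy',np.r_[C,s.x[2],s.x[5]])
yaw,th=s.x[2],s.x[5]
out=[]
for n,(x0,y0,w,h),f in(('top',(225,105,100,100),5.5),('scene',(165,155,120,110),4.6)):
    im=cv2.imread(f'pics/{n}_raw.png')[y0:y0+h,x0:x0+w]; im=cv2.resize(im,None,fx=f,fy=f,interpolation=cv2.INTER_CUBIC)
    def ln(P,col,cl=False):
        q=((proj(n,P)-[x0,y0]+.5)*f-.5).round().astype(np.int32); cv2.polylines(im,[q],cl,col,1)
    ln([dp(C,yaw,145,k,0) for k in np.linspace(0,6.283,60)],(0,0,255),True)
    ln([F(-1,-1),F(1,-1),F(1,1),F(-1,1)],(0,255,0),True)
    for k in range(3):
        g=th+k*2.0944; ah=g-np.pi/3
        ln([dp(C,yaw,118,ah,0),dp(C,yaw,118,ah,58)],(255,0,0))
        ln([dp(C,yaw,118,ah,58)+dialR(yaw)@[9*np.cos(z),9*np.sin(z),0] for z in np.linspace(0,6.3,16)],(255,0,0),True)
        for r in(46,58,118,130):
            for v in(-7.8,7.8):
                D=dialR(yaw)@[-np.sin(g)*v,np.cos(g)*v,0]
                ln([dp(C,yaw,r,g,0)+D,dp(C,yaw,r,g,58)+D],(0,255,255))
    out.append(im)
H=550; out=[cv2.copyMakeBorder(o,0,max(0,H-o.shape[0]),0,0,cv2.BORDER_CONSTANT) for o in out]
cv2.imwrite('pics/ov_a.png',out[0]);cv2.imwrite('pics/ov_b.png',out[1])
sc2=np.hstack(out); cv2.imwrite('pics/ov.png',cv2.resize(sc2,None,fx=799/sc2.shape[1],fy=799/sc2.shape[1],interpolation=cv2.INTER_AREA))
E
python3 fit.py
```

```text
spindle top [552.61093577 309.43810462  11.        ] [108.78035881  -3.0237358    0.        ] scene [552.87777471 312.03263758  11.        ] [-104.11864538    2.51218414    0.        ]
[ 6.0054e+02 -2.9279e+01  2.2100e-01  5.6310e+00  2.7770e+00  7.1000e-02
  3.9220e+00] [-0.52  0.56  0.92  0.12 -0.19  0.21 -1.74  0.12  0.54 -0.22 -0.02 -0.2
 -0.21  0.08  0.38 -0.76 -0.16  0.14 -0.04 -0.01 -0.52 -0.3   0.14 -0.02]
```

View pics/ov.png

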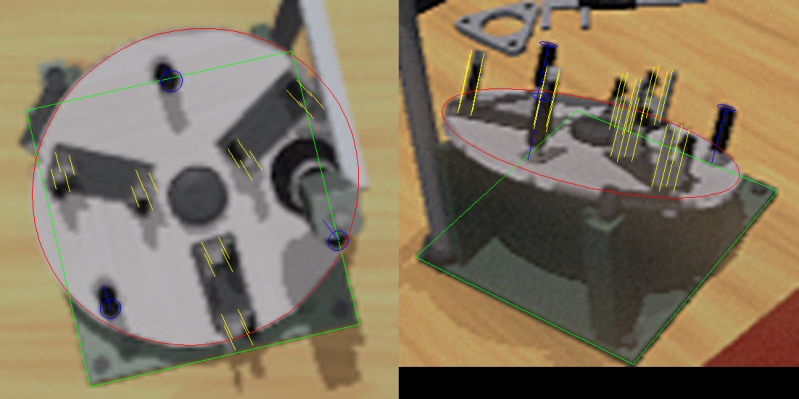

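Overlay: the model matches the foot, rim, handles and front clip to within a few millimetres. The dial is at about +0.07 rad and the spindle is at about (552.7, 310.5). I'll plan the approach to the spindle.

```bash
cat >> h.py <<'E'
def cur():
    o=bot.get_obs(); return o, np.array(o['tool_pos']), Ro.from_euler('xyz',o['tcp_rot'])
def row(p0,R0,p1,R1,N):
    rel=(R0.inv()*R1).as_rotvec(); w=rel/N; t=R0.inv().apply(np.asarray(p1)-p0)
    A=sum(Ro.from_rotvec(w*k).as_matrix() for k in range(N)); d=np.linalg.solve(A,t)
    print(N,'x',np.round(d/1000,5).tolist(),np.round(np.degrees(w),3).tolist()); return d,w
E
python3 - <<'E'
from h import *
o,p,R=cur(); G=Ro.from_euler('xyz',[np.pi,0,np.pi-.026])
print(p,o['tcp_rot']); row(p,R,[552.7,310.5,80],G,16)
E
```

```text
[200.2746555  484.90043654 226.12420354] [-3.14023792e+00 -1.72787600e-04  2.74977780e+00]
16 x [-0.02401, -0.00585, 0.00913] [-0.005, -0.001, -1.31]
```

servo_tool(deltas=[[[-0.024,-0.00585,0.0091],[0,0,-1.31]],[[-0.024,-0.00585,0.0091],[0,0,-1.31]],[[-0.024,-0.00585,0.0091],[0,0,-1.31]],[[-0.024,-0.00585,0.0091],[0,0,-1.31]],[[-0.024,-0.00585,0.0091],[0,0,-1.31]],[[-0.024,-0.00585,0.0091],[0,0,-1.31]],[[-0.024,-0.00585,0.0091],[0,0,-1.31]],[[-0.024,-0.00585,0.0091],[0,0,-1.31]],[[-0.024,-0.00585,0.0091],[0,0,-1.31]],[[-0.024,-0.00585,0.0091],[0,0,-1.31]],[[-0.024,-0.00585,0.0091],[0,0,-1.31]],[[-0.024,-0.00585,0.0091],[0,0,-1.31]],[[-0.024,-0.00585,0.0091],[0,0,-1.31]],[[-0.024,-0.00585,0.0091],[0,0,-1.31]],[[-0.024,-0.00585,0.0091],[0,0,-1.31]],[[-0.024,-0.00585,0.0091],[0,0,-1.31]],[[0,0,0],[0,0,0]],[[0,0,0],[0,0,0]]], fingers=0.6)

```text
time: 2.35
tool_pos: [551.9, 311.1, 80.9]
tcp_rot: [-3.141, -0.001, 3.115]
contact_force: [-0.6, -0.6, 0.6]
grip_width: 55.2
finger_force: 0.0
```

servo_tool(deltas=[[[-0.0008,0,0.014],[0,0,0]],[[0,0,0.014],[0,0,0]],[[0,0,0.014],[0,0,0]],[[0,0,0.014],[0,0,0]],[[0,0,0.012],[0,0,0]],[[0,0,0.008],[0,0,0]],[[0,0,0],[0,0,0]],[[0,0,0],[0,0,0]]])

```text
time: 3.35
tool_pos: [553.9, 311.1, 5.6]
tcp_rot: [3.141, 0.001, 3.116]
contact_force: [-0.9, 0.6, -0.8]
grip_width: 54.9
finger_force: 0.0
```

servo_tool(deltas=[[[0,0,0],[0,0,0]],[[0,0,0],[0,0,0]],[[0,0,0],[0,0,0]],[[0,0,0],[0,0,0]],[[0,0,0],[0,0,0]],[[0,0,0],[0,0,0]]], fingers=0)

```text
time: 4.1
tool_pos: [553.6, 310.9, 5.2]
tcp_rot: [-3.142, 0.0, 3.116]
contact_force: [-0.4, -0.4, 1.1]
grip_width: 15.6
finger_force: 30.0
```

```bash
cat >> h.py <<'E'
D=np.load('dial.npy'); C,yaw,th=D[:3],D[3],D[4]
def tool(a,lag=0): # tool R with x outward at dial angle a
    M=dialR(yaw); g=a+lag
    u=M@[np.cos(g),np.sin(g),0]; v=M@[-np.sin(g),np.cos(g),0]; return Ro.from_matrix(np.c_[u,-v,-M[:,2]])
E
python3 - <<'E'
from h import *
o,p,R=cur(); print(C,yaw,th)
p1=p+[0,0,150]
G=tool(th); q=dp(C,yaw,88,th,150-4.8); print(p1,q,G.as_euler('xyz'))
row(p1,R,q,G,18)
E
```

```text
[603.24893034 -28.66887076 120.        ] 0.2213608765089802 0.07135337463763783
[553.5764139  310.88801653 155.18018   ] [462.51182232 -66.77226762 206.99561813] [-3.10370372  0.4873397  -2.83945778]
18 x [0.00682, -0.02026, -0.00453] [-0.137, -1.556, -0.994]
```

servo_tool(deltas=[[[0,0,-0.01],[0,0,0]],[[0,0,-0.02],[0,0,0]],[[0,0,-0.03],[0,0,0]],[[0,0,-0.04],[0,0,0]],[[0,0,-0.04],[0,0,0]],[[0,0,-0.03],[0,0,0]],[[0,0,-0.02],[0,0,0]],[[0,0,0],[0,0,0]]])

```text
time: 5.1
tool_pos: [554.2, 311.3, 197.3]
tcp_rot: [3.14, 0.004, 3.116]
contact_force: [0.2, -0.5, -2.7]
grip_width: 15.7
finger_force: 30.0
```

```bash
python3 - <<'E'
from h import *
o,p,R=cur(); print(p,o['finger_force'],o['grip_width'])
row(p,R,dp(C,yaw,88,th,150-4.8),tool(th),18)
E
```

```text
[554.22965054 311.28412382 197.25178126] 29.999400079250336 15.701874003522777
18 x [0.0074, -0.02029, -0.00227] [-0.134, -1.544, -0.995]
```

servo_tool(deltas=[[[0.0074,-0.0203,-0.0023],[-0.134,-1.544,-0.995]],[[0.0074,-0.0203,-0.0023],[-0.134,-1.544,-0.995]],[[0.0074,-0.0203,-0.0023],[-0.134,-1.544,-0.995]],[[0.0074,-0.0203,-0.0023],[-0.134,-1.544,-0.995]],[[0.0074,-0.0203,-0.0023],[-0.134,-1.544,-0.995]],[[0.0074,-0.0203,-0.0023],[-0.134,-1.544,-0.995]],[[0.0074,-0.0203,-0.0023],[-0.134,-1.544,-0.995]],[[0.0074,-0.0203,-0.0023],[-0.134,-1.544,-0.995]],[[0.0074,-0.0203,-0.0023],[-0.134,-1.544,-0.995]],[[0.0074,-0.0203,-0.0023],[-0.134,-1.544,-0.995]],[[0.0074,-0.0203,-0.0023],[-0.134,-1.544,-0.995]],[[0.0074,-0.0203,-0.0023],[-0.134,-1.544,-0.995]],[[0.0074,-0.0203,-0.0023],[-0.134,-1.544,-0.995]],[[0.0074,-0.0203,-0.0023],[-0.134,-1.544,-0.995]],[[0.0074,-0.0203,-0.0023],[-0.134,-1.544,-0.995]],[[0.0074,-0.0203,-0.0023],[-0.134,-1.544,-0.995]],[[0.0074,-0.0203,-0.0023],[-0.134,-1.544,-0.995]],[[0.0074,-0.0203,-0.0023],[-0.134,-1.544,-0.995]],[[0,0,0],[0,0,0]],[[0,0,0],[0,0,0]]])

```text
time: 7.6
tool_pos: [461.2, -66.7, 205.8]
tcp_rot: [-3.105, 0.482, -2.84]
contact_force: [0.2, 0.0, -1.6]
grip_width: 15.5
finger_force: 30.0
```

```bash
python3 - <<'E'
from h import *
o,p,R=cur(); print(p,o['finger_force'],o['grip_width'],o['joint_positions'],o['contact_force'])
row(p,R,dp(C,yaw,88,th,78-4.8),tool(th),8)
E
```

```text
[461.23658358 -66.72494098 205.75633392] 29.99961644411087 15.48307714346112 [-0.53551313  0.05207235  2.0787136   0.51013964  0.71284798 -2.73836718] [ 0.20262552  0.04212434 -1.64271771]
8 x [-0.00023, -6e-05, 0.00893] [0.004, -0.037, -0.005]
```

servo_tool(deltas=[[[-0.0002,0,0.009],[0,-0.04,0]],[[-0.0002,0,0.009],[0,-0.04,0]],[[-0.0002,0,0.009],[0,-0.04,0]],[[-0.0002,0,0.009],[0,-0.04,0]],[[-0.0002,0,0.009],[0,-0.04,0]],[[-0.0002,0,0.009],[0,-0.04,0]],[[-0.0002,0,0.009],[0,-0.04,0]],[[-0.0002,0,0.009],[0,-0.04,0]],[[0,0,0],[0,0,0]],[[0,0,0],[0,0,0]]])

```text
time: 8.85
tool_pos: [496.0, -59.4, 143.5]
tcp_rot: [-3.103, 0.489, -2.839]
contact_force: [-0.4, 0.8, -1.7]
grip_width: 15.7
finger_force: 30.0
```

```bash
python3 - <<'E'
from h import *
o,p,R=cur(); M=R.as_matrix(); print(p,dialR(yaw).T@(p-C),o['contact_force'])
out=[]
for n in('top','scene'):
    im=bot.capture(n)[:,:,::-1].copy(); cv2.imwrite(f'pics/{n}_hov.png',im)
    c=proj(n,[p-M[:,2]*4.8]); 
    x0,y0=(c[0]-[35,45]).round().astype(int); w=cv2.resize(im[y0:y0+80,x0:x0+70],None,fx=5.7,fy=5.7,interpolation=cv2.INTER_CUBIC)
    print(n,x0,y0,c); out.append(w)
cv2.imwrite('pics/hov.png',np.hstack(out))
E
```

```text
[495.98062826 -59.40743493 143.52860237] [87.31416735  6.43696989 73.07355668] [-0.35647513  0.75862725 -1.7426242 ]
top 249 138 [[283.80034784 182.88137286]]
scene 205 126 [[240.47236303 170.57541412]]
```

View pics/hov.png

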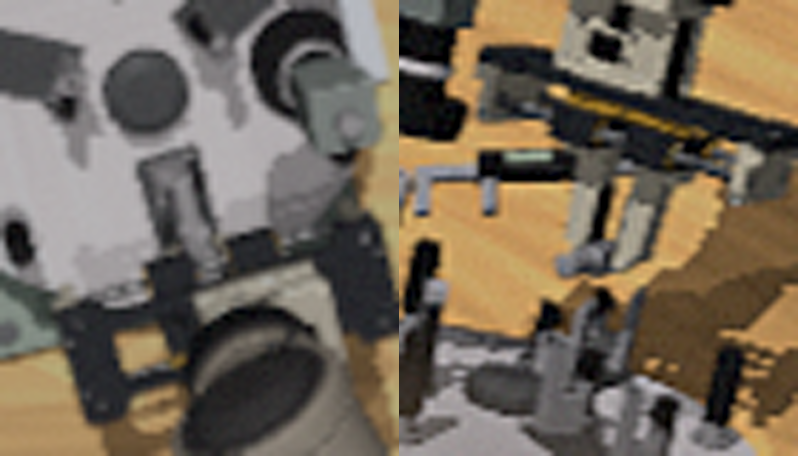

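Hover picture: in the top view the spindle's inner journal lies over the clip plate, from (170,175) to (205,240). In the scene view it is held above the forks. I'll overlay the expected geometry to measure the lateral error.

```bash
python3 - <<'E'
from h import *
o,p,R=cur(); M=R.as_matrix(); s=p-M[:,2]*4.8
out=[]
for n,x0,y0 in(('top',265,158),('scene',222,166)):
    f=10; w,h=40,58
    im=cv2.resize(cv2.imread(f'pics/{n}_hov.png')[y0:y0+h,x0:x0+w],None,fx=f,fy=f,interpolation=cv2.INTER_CUBIC)
    def ln(P,col):
        q=((proj(n,P)-[x0,y0]+.5)*f-.5).round().astype(np.int32); cv2.polylines(im,[q],False,col,1)
    for y in(-7,7):
        ln([s+M@[-55,y,0],s+M@[-25,y,0]],(0,255,0))
    for y in(-8,8): ln([s+M@[-25,y,0],s+M@[25,y,0]],(0,255,0))
    ln([s+M@[-55,7*np.cos(k),7*np.sin(k)] for k in np.linspace(0,6.3,20)],(0,255,0))
    v=dialR(yaw)@[-np.sin(th),np.cos(th),0]
    for r0,r1 in((46,58),(118,130)):
        for k in(-7.8,7.8):
            a,b,c,d=[dp(C,yaw,r,th,hh)+v*k for r,hh in((r0,20),(r0,58),(r1,58),(r1,20))]; ln([a,b,c,d],(0,255,255))
    ln([dp(C,yaw,40,th,0),dp(C,yaw,135,th,0)],(0,0,255))
    out.append(im)
cv2.imwrite('pics/hov2.png',np.hstack(out))
E
```

```text
(no output)
```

View pics/hov2.png

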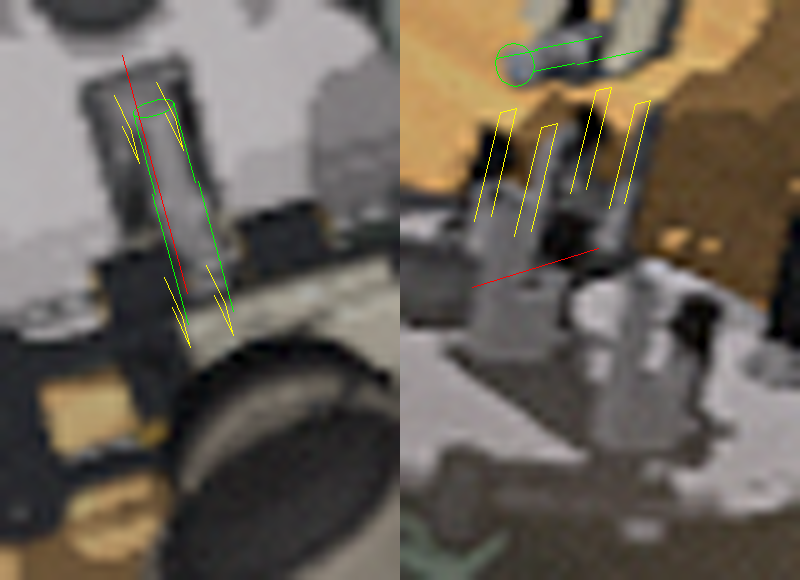

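The spindle is where the kinematics predict and lines up with the clip to about 1 mm. The forks behind it also agree. I'll descend gently and watch the force.

servo_tool(deltas=[[[0,0,0.003],[0,0,0]],[[0,0,0.003],[0,0,0]],[[0,0,0.003],[0,0,0]],[[0,0,0.002],[0,0,0]],[[0,0,0.002],[0,0,0]],[[0,0,0.002],[0,0,0]],[[0,0,0],[0,0,0]],[[0,0,0],[0,0,0]]])

```text
time: 9.95
tool_pos: [502.8, -57.8, 130.2]
tcp_rot: [-3.103, 0.489, -2.839]
contact_force: [-0.8, -0.1, -2.4]
grip_width: 15.7
finger_force: 30.0
```

```bash
cat > st.py <<'E'
from h import *
o,p,R=cur(); M=dialR(yaw); print('dial frame TCP',np.round(M.T@(p-C),2),'F uvn',np.round(M.T@o['contact_force'],2),'mom uvn',np.round(M.T@o['moment'],2),o['grip_width'],o['time'])
E
python3 st.py
```

```text
dial frame TCP [87.33  6.42 58.04] F uvn [ 1.85 -0.04 -1.75] mom uvn [-0.02 -0.42 -0.02] 15.730989062865874 9.95
```

servo_tool(deltas=[[[0,0,0.001],[0,0,0]],[[0,0,0.001],[0,0,0]],[[0,0,0.001],[0,0,0]],[[0,0,0.001],[0,0,0]],[[0,0,0.001],[0,0,0]],[[0,0,0],[0,0,0]]])

```text
time: 10.7
tool_pos: [505.1, -57.3, 125.7]
tcp_rot: [-3.103, 0.489, -2.839]
contact_force: [-0.9, 0.2, -2.3]
grip_width: 15.7
finger_force: 30.0
```

```bash
python3 st.py
```

```text
dial frame TCP [87.37  6.42 52.96] F uvn [ 1.82 -0.41 -1.59] mom uvn [-0.11 -0.43 -0.05] 15.692904512564862 10.7
```

servo_tool(deltas=[[[0,0,0.002],[0,0,0]],[[0,0,0.002],[0,0,0]],[[0,0,0.002],[0,0,0]],[[0,0,0.002],[0,0,0]],[[0,0,0.002],[0,0,0]],[[0,0,0],[0,0,0]]])

```text
time: 11.45
tool_pos: [509.6, -55.9, 116.8]
tcp_rot: [-3.104, 0.489, -2.839]
contact_force: [-0.8, 1.8, -0.2]
grip_width: 15.7
finger_force: 30.0
```

```bash
python3 st.py
```

```text
dial frame TCP [87.46  6.04 42.91] F uvn [ 0.49 -1.95 -0.01] mom uvn [-0.33 -0.32  0.01] 15.707464464639088 11.45
```

servo_tool(deltas=[[[0,0,0.0015],[0,0,0]],[[0,0,0.0015],[0,0,0]],[[0,0,0.0015],[0,0,0]],[[0,0,0.0015],[0,0,0]],[[0,0,0],[0,0,0]]])

```text
time: 12.08
tool_pos: [512.3, -55.0, 112.1]
tcp_rot: [-3.104, 0.489, -2.838]
contact_force: [-3.8, 3.2, 6.6]
grip_width: 15.5
finger_force: 30.0
```

```bash
python3 st.py
```

```text
dial frame TCP [87.21  5.73 37.37] F uvn [-0.47 -3.99  7.19] mom uvn [-0.8  -0.45  0.08] 15.545732844023965 12.075
```

servo_tool(deltas=[[[0,0,0.0015],[0,0,0]],[[0,0,0.0015],[0,0,0]],[[0,0,0.0015],[0,0,0]],[[0,0,0.0015],[0,0,0]],[[0,0,0],[0,0,0]]])

```text
time: 12.7
tool_pos: [515.0, -54.8, 105.8]
tcp_rot: [-3.104, 0.488, -2.839]
contact_force: [0.9, 4.6, -5.1]
grip_width: 15.6
finger_force: 30.0
```

```bash
python3 st.py
```

```text
dial frame TCP [87.72  6.07 30.6 ] F uvn [ 0.74 -4.25 -5.41] mom uvn [-0.81 -0.48  0.04] 15.640351616993536 12.7
```

servo_tool(deltas=[[[0,0,0.001],[0,0,0]],[[0,0,0.001],[0,0,0]],[[0,0,0.001],[0,0,0]],[[0,0,0.001],[0,0,0]],[[0,0,0],[0,0,0]]])

```text
time: 13.32
tool_pos: [516.9, -54.9, 103.4]
tcp_rot: [-3.102, 0.49, -2.839]
contact_force: [-9.0, 2.0, 5.6]
grip_width: 15.8
finger_force: 30.0
```

```bash
python3 st.py
```

```text
dial frame TCP [87.3   6.59 27.57] F uvn [ 4.71 -3.92  8.8 ] mom uvn [-0.79 -0.93  0.04] 15.80345887958267 13.325
```

servo_tool(deltas=[[[0,0,0.001],[0,0,0]],[[0,0,0.001],[0,0,0]],[[0,0,0],[0,0,0]]])

```text
time: 13.7
tool_pos: [517.3, -54.8, 102.9]
tcp_rot: [-3.101, 0.491, -2.838]
contact_force: [-25.5, -0.7, 27.6]
grip_width: 15.4
finger_force: 30.0
```

```bash
python3 st.py
```

```text
dial frame TCP [87.14  6.6  27.01] F uvn [ 9.1  -4.93 36.1 ] mom uvn [-0.99 -1.75  0.03] 15.435950568725062 13.7
```

Hard stop at the home height (36 N). I'll relieve the load, release and retreat.

servo_tool(deltas=[[[0,0,-0.0015],[0,0,0]],[[0,0,-0.001],[0,0,0]],[[0,0,0],[0,0,0]]])

```text
time: 14.08
tool_pos: [517.0, -55.0, 103.3]
tcp_rot: [-3.103, 0.489, -2.839]
contact_force: [-2.3, 1.0, -1.1]
grip_width: 16.1
finger_force: 30.0
```

servo_tool(deltas=[[[0,0,0],[0,0,0]],[[0,0,0],[0,0,0]],[[0,0,0],[0,0,0]],[[0,0,0],[0,0,0]],[[0,0,-0.01],[0,0,0]],[[0,0,-0.02],[0,0,0]],[[0,0,-0.03],[0,0,0]],[[0,0,-0.03],[0,0,0]],[[0,0,-0.02],[0,0,0]],[[0,0,0],[0,0,0]]], fingers=0.4)

```text
time: 15.32
tool_pos: [466.4, -66.7, 202.0]
tcp_rot: [-3.1, 0.491, -2.838]
contact_force: [0.0, 0.9, -0.2]
grip_width: 36.8
finger_force: 0.0
```

```bash
python3 - <<'E'
from h import *
o,p,R=cur();print(o['joint_positions'],np.round(dialR(yaw).T@o['contact_force'],2))
print(dialR(yaw).T@(p-C))
# handle approach: flipped tool, y tangential with lag; handle at th-60deg
lag=np.radians(-25); a=th-np.pi/3
G=tool(a,lag)*Ro.from_euler('z',np.pi)
rel=(R.inv()*G).as_rotvec(degrees=True); print(rel)
for k in(1,-1):
    print((R.inv()*tool(a,lag)*Ro.from_euler('z',k*np.pi)).as_rotvec(degrees=True))
print(dp(C,yaw,118,a,110), G.as_euler('xyz'))
E
```

```text
[-0.53064234  0.06420297  2.08282482  0.52894925  0.6895342  -2.75518223] [-0.12 -0.9  -0.24]
[ 86.73118032   7.06934693 139.015033  ]
[-3.37281596e-01  1.62147267e-02 -9.49521620e+01]
[-3.37281596e-01  1.62147267e-02 -9.49521620e+01]
[-3.37281596e-01  1.62147267e-02 -9.49521620e+01]
[474.4417412   42.51207914 186.07556581] [-2.65811863 -0.07422376 -1.20912401]
```

servo_tool(deltas=[[[-0.007,0.0258,0.0],[0,0,0]],[[-0.007,0.0258,0.0],[0,0,0]],[[-0.007,0.0258,0],[0,0,0]],[[-0.007,0.0258,0],[0,0,0]],[[0,0,0],[0,0,9]],[[0,0,0],[0,0,10]],[[0,0,0],[0,0,10]],[[0,0,0],[0,0,10]],[[0,0,0],[0,0,10]],[[0,0,0],[0,0,10]],[[0,0,0],[0,0,10]],[[0,0,0],[0,0,10]],[[0,0,0],[0,0,10]],[[0,0,0],[0,0,10]],[[0,0,0],[0,0,10]],[[0,0,0],[0,0,10]],[[0,0,0],[0,0,10]],[[0,0,0],[0,0,10]]])

```text
time: 17.58
tool_pos: [460.7, 40.5, 209.1]
tcp_rot: [2.783, -0.34, 1.065]
contact_force: [0.3, -0.9, 0.3]
grip_width: 36.6
finger_force: 0.0
```

servo_tool(deltas=[[[0,0,0],[0,0,10]],[[0,0,0],[0,0,10]],[[0,0,0],[0,0,10]],[[0,0,0],[0,0,10]],[[0,0,0],[0,0,10]],[[0,0,0],[0,0,10]],[[0,0,0],[0,0,10]],[[0,0,0],[0,0,10]],[[0,0,0],[0,0,10]],[[0,0,0],[0,0,10]],[[0,0,0],[0,0,10]],[[0,0,0],[0,0,10]],[[0,0,0],[0,0,6]],[[0,0,0],[0,0,0]]])

```text
time: 19.32
tool_pos: [460.7, 40.4, 209.2]
tcp_rot: [-2.658, -0.075, -1.208]
contact_force: [-0.8, -0.1, -0.1]
grip_width: 36.7
finger_force: 0.0
```

```bash
python3 - <<'E'
from h import *
o,p,R=cur();print(o['time'],o['joint_positions'],dialR(yaw).T@(p-C))
a=th-np.pi/3; G=tool(a,np.radians(-25))*Ro.from_euler('z',np.pi)
row(p,R,dp(C,yaw,118,a,90),G,4)
out=[]
for n in('top','scene'):
    im=bot.capture(n)[:,:,::-1].copy(); cv2.imwrite(f'pics/{n}_st.png',im)
    c=proj(n,[dp(C,yaw,88,th,32)])[0]; print(c)
    x0,y0=(c-[20,29]).round().astype(int); out.append(cv2.resize(im[y0:y0+58,x0:x0+40],None,fx=10,fy=10,interpolation=cv2.INTER_CUBIC))
cv2.imwrite('pics/seat.png',np.hstack(out))
E
```

```text
19.325 [-0.2211579   0.01396297  2.11018581  0.36474269  0.60047532  2.28043581] [ 67.50255203 -98.71404985 136.94510561]
4 x [0.0003, -0.00029, 0.01174] [-0.008, 0.004, 0.017]
[281.54224401 178.32570272]
[237.46534776 183.39589914]
```

View pics/seat.png

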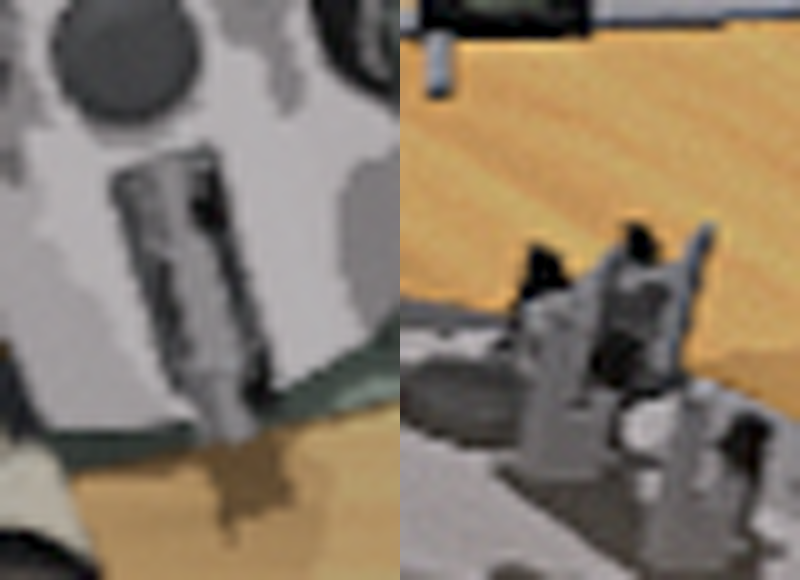

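The picture shows the spindle lying in both forks, with the black jaws closed over the journals on their right. Now the handle: lower the fingers around it.

servo_tool(deltas=[[[0.001,-0.001,0.0135],[0,0,0]],[[0,0,0.0135],[0,0,0]],[[0,0,0.0135],[0,0,0]],[[0,0,0.0135],[0,0,0]],[[0,0,0.0135],[0,0,0]],[[0,0,0.0135],[0,0,0]],[[0,0,0.0135],[0,0,0]],[[0,0,0.0135],[0,0,0]],[[0,0,0],[0,0,0]]])

```text
time: 20.55
tool_pos: [511.6, 51.0, 114.1]
tcp_rot: [-2.658, -0.074, -1.209]
contact_force: [-0.4, -0.3, 0.3]
grip_width: 36.8
finger_force: 0.0
```

```bash
python3 st.py; python3 -c "
from h import *
o,p,R=cur();print(o['joint_positions'])"
```

```text
dial frame TCP [ 66.29 -97.84  28.55] F uvn [0.31 0.24 0.5 ] mom uvn [-0.09 -0.39 -0.04] 36.751794099456454 20.55
[-0.16077902  0.28111708  2.1323327   0.58907818  0.32140235  2.07691507]
```

j5 is near its lower limit (0.28), so I'll fit a kinematic model to check the arc before moving.

```bash
cat > kin.py <<'E'
from h import *
Dt=[([1.03298489,.342628986,1.52492936,0,1.27539976,-.145988725],[200.2746,484.9004,226.1242],[-3.14023792,-.00017,2.7497778]),
([-0.53551313,0.05207235,2.0787136,0.51013964,0.71284798,-2.73836718],[461.2366,-66.7249,205.7563],[-3.105,.482,-2.84]),
([-0.53064234,0.06420297,2.08282482,0.52894925,0.6895342,-2.75518223],[466.4,-66.7,202.],[-3.1,.491,-2.838]),
([-0.2211579,0.01396297,2.11018581,0.36474269,0.60047532,2.28043581],[460.7,40.4,209.2],[-2.658,-.075,-1.208])]
o=bot.get_obs(); Dt.append((o['joint_positions'],o['tool_pos'],o['tcp_rot']))
E_=lambda s,a:Ro.from_euler(s,a)
def fk(q,g):
    a1,dy,d1,a2,a3,d4,d6,c=g[:8]
    A=E_('z',q[0]); B=A*E_('y',q[1]); F=A*E_('y',q[1]+q[2]); T=F*E_('z',s4*q[3])*E_('y',q[4])*E_('z',s6*q[5]+c)
    w=A.apply([a1,dy,d1])+B.apply([0,0,a2])+F.apply([a3,0,d4]); return w+T.apply([0,0,d6]),T,w
def r(g): 
    z=[]
    for q,p,e in Dt:
        P,T,_=fk(q,g); z+=list((P-p))+list(200*(T.inv()*Ro.from_euler('xyz',e)).as_rotvec())
    return np.r_[z,.002*(g-g0)[:7]]
best=None
g0=np.array([0,0,200,350,0,350,250,0.])
for s4 in(1,-1):
    for s6 in(1,-1):
        for c in(0,1.57,3.14,-1.57):
            g=g0.copy();g[7]=c; s=least_squares(r,g)
            if best is None or s.cost<best[0]: best=(s.cost,s.x,s4,s6)
_,g,s4,s6=best
if __name__=='__main__': print(best,np.round(r(g),2))
LO=np.array([-2.53,-.77,.04,-1,.28,-3.11]);HI=np.array([2.53,2.02,2.7,4.14,2.66,3.11])
def ik(p,R,q0):
    f=lambda q:np.r_[fk(q,g)[0]-p,200*(fk(q,g)[1].inv()*R).as_rotvec()]
    s=least_squares(f,q0,method='lm'); return s.x,s.cost
E
python3 kin.py
```

```text
(np.float64(0.09644924930110021), array([4.06606357e-04, 7.63912579e+01, 2.22893083e+02, 5.06197009e+02,
       4.65037698e+01, 3.79598904e+02, 3.18078374e+02, 1.57060549e+00]), 1, 1) [-0.   -0.   -0.01  0.   -0.01  0.04 -0.01 -0.01 -0.01 -0.09  0.03 -0.05
  0.01 -0.01  0.02 -0.07  0.06 -0.02 -0.    0.03  0.01 -0.08  0.09 -0.
 -0.01 -0.01 -0.01  0.   -0.    0.04  0.    0.15  0.05  0.31  0.09  0.06
  0.14]
```

```bash
cat > arc.py <<'E'
from kin import *
M=dialR(yaw); ys=np.array([-np.sin(yaw),np.cos(yaw),0])
def clear(p,R): # camera cylinder in dial frame, r32, n 140..260 ; sample body
    m=1e9
    pts=[[x,y,z] for x in np.linspace(-37,37,7) for y in np.linspace(-95,95,15) for z in np.linspace(-66,-170,6)]
    pts+=[[45*np.cos(k),45*np.sin(k),z] for k in np.linspace(0,6,12) for z in np.linspace(-170,-360,8)]
    d=(M.T@((p+R.apply(pts))-C).T).T; c=88*np.array([np.cos(2.0944),np.sin(2.0944)])
    rr=np.hypot(d[:,0]-c[0],d[:,1]-c[1])-32; h=np.maximum(0,np.maximum(140-d[:,2],d[:,2]-270))
    return np.hypot(np.maximum(rr,0),h).min()
def run(beta,lag0,lag1,h,beta1=None,n=13):
    q=np.array(bot.get_obs()['joint_positions']); out=[]
    for k in np.linspace(0,1,n):
        b=beta+(0 if beta1 is None else (beta1-beta)*k)
        a=th-np.pi/3+k*np.radians(117.3); R=Ro.from_rotvec(ys*np.radians(b))*tool(a,np.radians(lag0+(lag1-lag0)*k))*Ro.from_euler('z',np.pi)
        p=dp(C,yaw,118,a,h+19)+R.apply([0,0,19])
        q,c=ik(p,R,q); out.append(np.r_[q,c,clear(p,R)])
    return np.array(out)
if __name__=='__main__':
  for l0,l1 in((-25,-25),(-10,-25),(0,-40)):
    for b in(0,4,8,12):
        for h in (28,36):
            o=run(b,l0,l1,h); print(l0,l1,b,h,'j5',np.round(o[:,4],2)[[0,3,6,9,12]],'j4',o[:,3].min().round(2),o[:,3].max().round(2),'j6',o[[0,6,12],5].round(2),'cost',o[:,6].max().round(3),'clr',o[:,7].round(0)[[6,9,12]])
E
python3 arc.py
```

```text
-25 -25 0 28 j5 [0.32 0.32 0.39 0.48 0.58] j4 0.59 0.92 j6 [ 2.08  0.45 -0.37] cost 0.0 clr [100.  69.  28.]
-25 -25 0 36 j5 [0.34 0.34 0.41 0.5  0.59] j4 0.56 0.88 j6 [ 2.1   0.48 -0.35] cost 0.0 clr [100.  69.  28.]
-25 -25 4 28 j5 [0.4  0.38 0.43 0.52 0.62] j4 0.38 0.65 j6 [ 2.3   0.73 -0.2 ] cost 0.0 clr [85. 54. 15.]
-25 -25 4 36 j5 [0.42 0.4  0.45 0.54 0.64] j4 0.36 0.63 j6 [ 2.31  0.75 -0.19] cost 0.0 clr [86. 55. 16.]
-25 -25 8 28 j5 [0.5  0.45 0.49 0.57 0.68] j4 0.24 0.45 j6 [ 2.44  0.95 -0.06] cost 0.0 clr [71. 38.  2.]
-25 -25 8 36 j5 [0.52 0.47 0.5  0.59 0.7 ] j4 0.24 0.44 j6 [ 2.44  0.96 -0.06] cost 0.0 clr [72. 39.  4.]
-25 -25 12 28 j5 [0.59 0.54 0.56 0.64 0.75] j4 0.16 0.31 j6 [2.53 1.11 0.05] cost 0.0 clr [58. 23.  0.]
-25 -25 12 36 j5 [0.61 0.55 0.57 0.66 0.77] j4 0.16 0.3 j6 [2.53 1.12 0.05] cost 0.0 clr [58. 24.  0.]
-10 -25 0 28 j5 [0.32 0.32 0.39 0.48 0.58] j4 0.59 0.92 j6 [ 1.82  0.32 -0.37] cost 0.0 clr [100.  70.  28.]
-10 -25 0 36 j5 [0.34 0.34 0.41 0.5  0.59] j4 0.56 0.88 j6 [ 1.84  0.35 -0.35] cost 0.0 clr [100.  70.  28.]
-10 -25 4 28 j5 [0.4  0.38 0.43 0
[... 718 characters left out ...]
 [0.34 0.34 0.41 0.5  0.59] j4 0.56 0.88 j6 [ 1.67  0.4  -0.09] cost 0.0 clr [100.  68.  28.]
0 -40 4 28 j5 [0.4  0.38 0.43 0.52 0.62] j4 0.38 0.65 j6 [1.87 0.64 0.07] cost 0.0 clr [86. 53. 13.]
0 -40 4 36 j5 [0.42 0.4  0.45 0.54 0.64] j4 0.36 0.63 j6 [1.88 0.66 0.07] cost 0.0 clr [87. 54. 14.]
0 -40 8 28 j5 [0.5  0.45 0.49 0.57 0.68] j4 0.24 0.45 j6 [2.   0.86 0.2 ] cost 0.0 clr [72. 37.  0.]
0 -40 8 36 j5 [0.52 0.47 0.5  0.59 0.7 ] j4 0.24 0.44 j6 [2.01 0.87 0.21] cost 0.0 clr [73. 38.  0.]
0 -40 12 28 j5 [0.59 0.54 0.56 0.64 0.75] j4 0.16 0.31 j6 [2.1  1.03 0.32] cost 0.0 clr [59. 22.  0.]
0 -40 12 36 j5 [0.61 0.55 0.57 0.66 0.77] j4 0.16 0.3 j6 [2.1  1.03 0.32] cost 0.0 clr [60. 22.  0.]
```

The arc without extra tilt keeps j5 at 0.32 or more and clears the camera by 28 mm. I'll raise 5 mm, narrow the fingers and start turning.

servo_tool(deltas=[[[0,0,-0.005],[0,0,0]],[[0,0,0],[0,0,0]],[[0,0,0],[0,0,0]],[[0,0,0],[0,0,0]]], fingers=0.26)

```text
time: 21.05
tool_pos: [509.5, 50.3, 120.0]
tcp_rot: [-2.656, -0.075, -1.209]
contact_force: [-0.0, -0.4, -0.5]
grip_width: 23.7
finger_force: 0.0
```

servo_tool(deltas=[[[0.0019,0.00365,0],[0,0,-2]],[[0.0028,0.0055,0],[0,0,-3]],[[0.00475,0.00913,0],[0,0,-5]],[[0.00475,0.00913,0],[0,0,-5]],[[0.00475,0.00913,0],[0,0,-5]],[[0,0,0],[0,0,0]]])

```text
time: 21.8
tool_pos: [490.4, 16.3, 105.9]
tcp_rot: [-2.705, -0.231, -0.895]
contact_force: [-0.0, -0.4, -0.2]
grip_width: 23.7
finger_force: 0.0
```

```bash
python3 st.py; python3 -c "
from h import *
o,p,R=cur();d=dialR(yaw).T@(p-C);print(o['joint_positions'],np.hypot(*d[:2]),np.degrees(np.arctan2(d[1],d[0])))"
```

```text
dial frame TCP [ 95.09 -68.68  34.55] F uvn [ 0.23  0.41 -0.15] mom uvn [-0.06 -0.43 -0.03] 23.663673310861927 21.8
[-0.27102993  0.26763228  2.19502483  0.7663191   0.32601798  1.45410864] 117.30256807830516 -35.84042993275906
```

```bash
python3 - <<'E'
from h import *
n='top'; a=cv2.imread('pics/top_st.png').astype(float); b=bot.capture(n)[:,:,::-1].astype(float); cv2.imwrite('pics/top_a1.png',b)
# back handle, left clip forks: rotate about axis & check diff at back handle location
for nm,r,g in(('backh',118,np.pi),('leftclip',88,-2.0944)):
    for k in(0,20):
        c=proj(n,[dp(C,yaw,r,th+g+np.radians(k),40)])[0].round().astype(int)
        w=np.s_[c[1]-4:c[1]+5,c[0]-4:c[0]+5]; print(nm,k,'before',a[w].mean().round(1),'min',a[w].min(),'after',b[w].mean().round(1),b[w].min())
E
```

```text
backh 0 before 100.0 min 8.0 after 177.3 172.0
backh 20 before 173.4 min 168.0 after 100.2 9.0
leftclip 0 before 78.2 min 60.0 after 113.6 62.0
leftclip 20 before 170.8 min 116.0 after 90.4 62.0[ WARN:0@5.218] global loadsave.cpp:1063 imwrite_ Unsupported depth image for selected encoder is fallbacked to CV_8U.
```

The dial follows. I'll continue the arc.

servo_tool(deltas=[[[0.00475,0.00913,0],[0,0,-5]],[[0.00475,0.00913,0],[0,0,-5]],[[0.00475,0.00913,0],[0,0,-5]],[[0.00475,0.00913,0],[0,0,-5]],[[0.00475,0.00913,0],[0,0,-5]],[[0.00475,0.00913,0],[0,0,-5]],[[0.00475,0.00913,0],[0,0,-5]],[[0.00475,0.00913,0],[0,0,-5]],[[0.00475,0.00913,0],[0,0,-5]],[[0,0,0],[0,0,0]]])

```text
time: 23.1
tool_pos: [492.1, -73.4, 96.1]
tcp_rot: [-2.996, -0.47, -0.094]
contact_force: [-0.4, -0.2, 0.7]
grip_width: 23.7
finger_force: 0.0
```

servo_tool(deltas=[[[0.00475,0.00913,0],[0,0,-5]],[[0.00475,0.00913,0],[0,0,-5]],[[0.00475,0.00913,0],[0,0,-5]],[[0.00475,0.00913,0],[0,0,-5]],[[0.00475,0.00913,0],[0,0,-5]],[[0.00475,0.00913,0],[0,0,-5]],[[0.00475,0.00913,0],[0,0,-5]],[[0.00475,0.00913,0],[0,0,-5]],[[0,0,0],[0,0,0]]])

```text
time: 24.22
tool_pos: [541.3, -134.2, 114.6]
tcp_rot: [2.927, -0.445, 0.688]
contact_force: [-0.2, 0.5, 1.5]
grip_width: 23.7
finger_force: 0.0
```

```bash
python3 st.py; python3 -c "
from h import *
o,p,R=cur();d=dialR(yaw).T@(p-C);print(o['joint_positions'],np.hypot(*d[:2]),np.degrees(np.arctan2(d[1],d[0])))"
```

```text
dial frame TCP [76.34 89.33 34.44] F uvn [-0.61 -0.52  1.34] mom uvn [ 0.09 -0.49  0.05] 23.65133792445302 24.225
[-0.57869973  0.37194363  1.97611029  0.70326807  0.54905024 -0.21054907] 117.50111579685637 49.482954901652384
```

servo_tool(deltas=[[[0.00475,0.00913,0],[0,0,-5]],[[0.0037,0.00735,0],[0,0,-4]],[[0.0018,0.0037,0],[0,0,-2]],[[0,0,0],[0,0,0]],[[0,0,0],[0,0,0]]])

```text
time: 24.85
tool_pos: [559.7, -143.6, 123.2]
tcp_rot: [2.844, -0.396, 0.893]
contact_force: [0.3, 0.5, -0.5]
grip_width: 23.8
finger_force: 0.0
```

```bash
cat > ang.py <<'E'
from h import *
# dial angle by matching back-of-dial dark features: sharpest min of handle tops predicted positions in top & scene
d=dialR(yaw).T@(cur()[1]-C);print('tool',np.hypot(*d[:2]),np.degrees(np.arctan2(d[1],d[0])))
def prof(im,r,g0,rng):
    g=np.arange(*rng,.25); P=proj('top',[dp(C,yaw,r,np.radians(g0+k),46) for k in g]).astype(np.float32)
    v=cv2.remap(im,P[:,0][None],P[:,1][None],cv2.INTER_LINEAR)[0]; w=np.clip(130-v,0,None); return (g*w).sum()/w.sum(), w.max()
old=cv2.cvtColor(cv2.imread('pics/top_st.png'),cv2.COLOR_BGR2GRAY).astype(np.float32)
im=bot.capture('top'); cv2.imwrite('pics/top_n.png',im[:,:,::-1]); new=cv2.cvtColor(im,cv2.COLOR_RGB2GRAY).astype(np.float32)
print('ref: back handle vs 180+th',prof(old,118,180+np.degrees(th),(-10,10)))
print('left-front pos -60: back handle? ',prof(new,118,-60,(-12,12)),' at 180:',prof(new,118,180,(-12,12)))
E
python3 st.py; python3 ang.py
```

```text
dial frame TCP [ 58.3  102.52  34.64] F uvn [-0.16 -0.4  -0.63] mom uvn [ 0.09 -0.36  0.04] 23.765078491628756 24.85
tool 117.93994116892695 60.375826773791964
ref: back handle vs 180+th (np.float64(0.9960315073888041), np.float32(107.51172))
left-front pos -60: back handle?  (np.float64(-1.230796743116458), np.float32(112.49219))  at 180: (np.float64(0.23598363040811202), np.float32(113.38965))
```

servo_tool(deltas=[[[0.0009,0.0018,0],[0,0,-1]],[[0,0,0],[0,0,0]],[[0,0,0],[0,0,0]]])

```text
time: 25.28
tool_pos: [560.9, -143.7, 123.6]
tcp_rot: [2.838, -0.39, 0.912]
contact_force: [-4.5, 1.1, -0.3]
grip_width: 23.8
finger_force: 1.6
```

```bash
python3 st.py; python3 ang.py
```

```text
dial frame TCP [ 57.06 102.94  34.46] F uvn [ 3.79 -2.07  1.66] mom uvn [-0.19 -0.95  0.03] 23.834620708944648 25.275
tool 117.6965010801457 60.99767273090484
ref: back handle vs 180+th (np.float64(0.9960315073888041), np.float32(107.51172))
left-front pos -60: back handle?  (np.float64(-1.2339153654612691), np.float32(113.78027))  at 180: (np.float64(0.23388998692729085), np.float32(111.49219))
```

The resistance rises to 4 N with the dial standing still, so the roller is in the notch. I'll back off, open and withdraw along the handle axis.

servo_tool(deltas=[[[-0.0009,-0.0018,0],[0,0,1]],[[0,0,0],[0,0,0]],[[0,0,0],[0,0,0]]], fingers=0.4)

```text
time: 25.7
tool_pos: [560.1, -143.8, 123.5]
tcp_rot: [2.842, -0.396, 0.894]
contact_force: [0.2, -0.2, -0.3]
grip_width: 37.0
finger_force: 0.0
```

servo_tool(deltas=[[[0,0,-0.005],[0,0,0]],[[0,0,-0.01],[0,0,0]],[[0,0,-0.015],[0,0,0]],[[0,0,-0.015],[0,0,0]],[[0,0,-0.01],[0,0,0]],[[0,0,0],[0,0,0]]])

```text
time: 26.45
tool_pos: [534.5, -149.6, 172.8]
tcp_rot: [2.841, -0.396, 0.895]
contact_force: [-0.5, 0.0, -0.0]
grip_width: 37.2
finger_force: 0.0
```

```bash
python3 st.py; python3 - <<'E'
from h import *
o,p,R=cur(); print(o['joint_positions'])
# retreat: keep orientation, move out front/up
row(p,R,p+dialR(yaw)@[110,-40,60],R,8)
E
```

```text
dial frame TCP [ 57.89 102.88  90.6 ] F uvn [ 0.44 -0.11  0.2 ] mom uvn [ 0.09 -0.41  0.07] 37.24184148295634 26.45
[-0.61817171  0.27628634  1.90848117  0.57714353  0.69725897 -0.28129674]
8 x [-0.00836, -0.01198, -0.00755] [0.0, 0.0, 0.0]
```

servo_tool(deltas=[[[-0.0084,-0.012,-0.0075],[0,0,0]],[[-0.0084,-0.012,-0.0075],[0,0,0]],[[-0.0084,-0.012,-0.0075],[0,0,0]],[[-0.0084,-0.012,-0.0075],[0,0,0]],[[-0.0084,-0.012,-0.0075],[0,0,0]],[[-0.0084,-0.012,-0.0075],[0,0,0]],[[-0.0084,-0.012,-0.0075],[0,0,0]],[[-0.0084,-0.012,-0.0075],[0,0,0]],[[0,0,0],[0,0,0]],[[0,0,0],[0,0,0]]])

```text
time: 27.7
tool_pos: [403.6, -138.3, 173.0]
tcp_rot: [2.843, -0.395, 0.894]
contact_force: [0.7, 0.1, -0.3]
grip_width: 36.6
finger_force: 0.0
```

```bash
python3 ang.py; python3 - <<'E'
from h import *
out=[]
for n,x0,y0,w,h in(('top',225,105,100,100),('scene',165,140,130,125)):
    im=bot.capture(n)[:,:,::-1][y0:y0+h,x0:x0+w]; f=400/w
    im=cv2.resize(im,(400,round(h*f)),interpolation=cv2.INTER_CUBIC); out.append(cv2.copyMakeBorder(im,0,400-im.shape[0],0,0,cv2.BORDER_CONSTANT))
cv2.imwrite('pics/final.png',np.hstack(out))
E
```

```text
tool 179.81481212414462 20.540494694543305
ref: back handle vs 180+th (np.float64(0.9960315073888041), np.float32(107.51172))
left-front pos -60: back handle?  (np.float64(-1.251487217513661), np.float32(113.87109))  at 180: (np.float64(0.22776942799184052), np.float32(109.15332))
```

View pics/final.png

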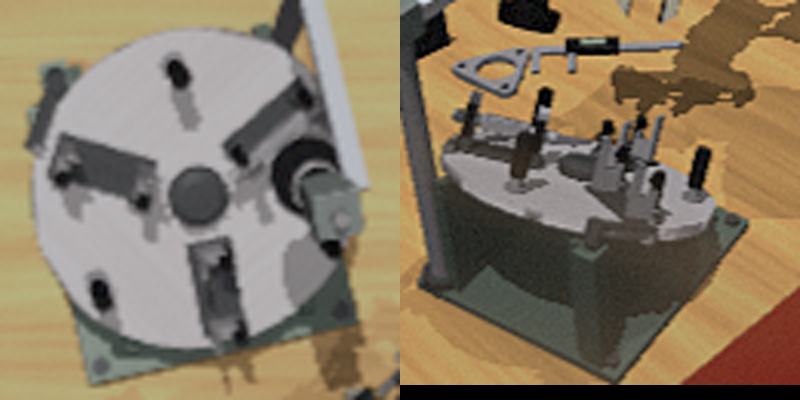

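The final picture shows the front clip empty, the spindle lying in the back-right clip under the camera (scene part, about 480–540, 120), and the dial at its stop.

```bash
python3 -c "
from plant import bot
print(bot.close_job())"
```

```text
the job is handed in; nothing more can be done
None
```

I pressed the spindle home into the front clip, turned the dial one stop into its notch with the spindle under the camera, and handed the job in at about 28 s; no verdict came back. I saw the jaws over both journals before turning the dial. The planned clearance to the camera was at least 28 mm.

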